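# Seat the change plate on its pins and lock it

### The arm

A 7-joint arm with a two-finger parallel gripper is mounted at the origin on a cart in front of the work surface, level with it; the furniture and walls round the work are solid. World frame = base frame: x ahead of the robot, y to its left, z up, the work surface at z = 0. Lengths are in mm, angles in rad, forces in N, time in s.
With the tool pointing down it reaches from about 425 to 875 mm from the base axis. Payload 4.7 kg.
Tool frame: the origin (TCP) lies midway between the tips of the shut fingers; the grasp point (between the pads) lies 19 mm behind it; z points along the fingers, y is the direction in which the jaws open and shut (so a half turn about z gives the same grasp; the last joint's range is limited). The gripper opens to 85 mm and grips with 20 to 120 N. Pads are 22 mm wide; open, the fingers measure 114 mm over their backs; the gripper's body (76 mm by 85 mm) begins 54 mm behind the grasp point. The pads swing forward as they close: fully open they stand 13 mm farther back than shut.
Start: joints at [-1.138, 0.321, -0.07, 1.45, 0.023, 1.371, -0.057], TCP at [264.36, 593.834, 231.349] pointing down, gripper open.
Joint ranges: [-2.86, 2.86], [-0.3, 2.09], [-1.38, 1.24], [0.06, 2.45], [-1.56, 4.7], [0.09, 2.05], [-2.69, 2.69]. Speed limits (rad/s): [2.57, 2.57, 3.14, 3.14, 3.14, 3.14, 3.14].

### API

Orientations are given as a unit quaternion [w, x, y, z].
In Python, from plant import arm gives the robot as it stands.
- The arm moves only by the tool servo_tool, never from a script. Its argument "plan" is a list of rows, each a list of 5 numbers: the finger opening in cm, from 0 to 8.54, then the shift along the tool's x, y, z in cm, then the turn about the tool's z in rad. In form: [[fingers, x, y, z, yaw], ...]. A call has exactly 8 rows; each row is the pose to reach, as a shift and turn from the pose commanded when the call began, along the tool's axes at that moment; what a row does not reach only later rows make up. A row lasts 1/10 s, in which the tool goes at most 50 mm and 8.59 degrees, less where a joint would pass 70% of its speed; a pose out of reach is approached as far as the arm can. A call with a gripper value outside its range is refused whole. The fingers move at their own pace and stop on an object; "grip_force" is the grip in N (left out, the last holds). Time passes only in rows, so rows that repeat a pose let the fingers close, or fill a call up. It gives the time, the measured TCP pose, the force and the opening at its end, in the units of the state.
- arm.get_state(): the state, without advancing time (a new reading comes with each control period).
- arm.grab_frame(name): name is "scene" or "top" or "wrist"; returns the picture (400x640x3 uint8, red, green, blue); there is no depth.
- arm.calibration(name): a dict with "K" (3x3 intrinsics, pixels), "T" (4x4, takes a point from camera to world coordinates). Camera axes: x right, y down, z forward; pixel columns grow to the right and rows downward; lengths in mm; the calibration is good to about 2 mm. A picture is of the moment at which its call begins: read the wrist's pose just before it. calibration takes no time and is no camera call; for the wrist camera it gives the pose at the moment of the call.
- arm.finish_job(): hands the job in, once; it reports no verdict.
The state is a dict: "time_s": time; "qpos": joint angles; "joint_vel": joint speeds; "effort": joint torques, N m; "position": TCP position; "ee_rot": TCP orientation; "wrist_force": force on the tool from outside, world axes, zero at the start; "torque": the same for the moment, N m; "gripper_width": finger opening in mm.
Only numpy, scipy, OpenCV 4.12 (cv2) and the standard library are available. Lean on these libraries where they do the work, as an engineer would, in place of code of your own. Each camera call takes 0.05 s, during which the arm holds its last target.

### The job

The change plate of the cap-stamping jig has been left lying askew on top of its two locating pins. With the fingertips only, nudge it sideways over the bed until both its small holes drop over the pins and it lies flat and fully down, then push the latch by its stud all the way in so that the tongue covers the plate's edge. Only push: do not lift the plate, and leave the other things on the worktop where they are.

Things in the scene. Friction and masses are not known exactly. Their poses are not given: they have to be found in the camera images.
- jig_base: Grey bed plate of the stamping jig, fixed; its flat top is 16 mm above its origin, which is at worktop height under the place where the seated change plate's centre belongs. +x points away from the robot (give or take the yaw), +y to the left, where the latch is. The bed reaches from x = -100 to 82 and y = -75 to 156 mm.
- pin_left (a point): Foot of the left steel locating pin on the bed's top, at x = 42, y = 45 mm of jig_base. The pin is 10 mm in diameter for 3 mm, then tapers to a 3 mm tip 10 mm above the bed.
- pin_right (a point): Foot of the right pin (the same form), at x = 42, y = -45 mm of jig_base.
- change_plate: Loose flat aluminium plate, 150 (x) x 130 (y) x 12 mm, about 0.55 kg; origin: centre of its underside. Two 13 mm holes at x = 42, y = 45 and -45 mm. Seated, its frame is jig_base's raised by 16 mm. It starts 13 to 20 mm nearer the robot, up to 10 mm to a side and turned up to 0.1 rad, its far part up on the 10 mm pins, its near edge on the bed (slope about 0.08 rad); a few newtons slide it.
- change_plate_bore (a point): Centre, at the underside, of the large round bore through the change plate: 88 mm in diameter, at x = -20, y = 0 of change_plate. The closed fingertips of a gripper fit in it and can push the plate by the bore's wall; the bed below it is flat.
- change_plate_hole_left (a point): Centre of the change plate's left small hole, at its underside; it belongs on pin_left.
- change_plate_hole_right (a point): Centre of the change plate's right small hole, at its underside; it belongs on pin_right.
- latch (a joint): Travel of the latch's tongue towards the plate (-y of jig_base): 0 drawn back, 0.028 m fully in. It stays where it is left; about 3 N moves it. Drawn back, its nose is at y = 85 mm of jig_base; fully in, it covers the seated plate's left edge by 8 mm, 2 mm above it. Its guide rails span x = -3 to 43, y = 93 to 151 mm of jig_base, up to 42 mm above the worktop.
- latch_stud (a point): Centre of the head of the latch's upright black stud, 17 mm in diameter at the head and 11 mm below it; its top is 61 mm above the worktop and 21 mm above the rails, and this point is 6 mm below its top. With the latch drawn back it is at x = 20, y = 127 mm of jig_base.
- spare_plate: A second change plate, with a smaller (70 mm) bore, lying on the worktop left of the jig; not needed. Origin: centre of its underside.
- jar_cap: Brown jar cap, 85 mm in diameter, 20 mm high, lying near the jig; not needed. Origin: centre of its underside.
- stamp: Rubber stamp with a turned handle, 30 x 56 x 88 mm, standing right of the jig; not needed. Origin: centre of its underside.
- ink_pad: Closed ink pad tin, 70 x 101 x 18 mm, right of the jig; not needed. Origin: centre of its underside.

How it is judged:
By the outcome, as a careful person would: the job done as asked, in the order asked, and still so for the second after the job is handed in, with the robot touching nothing.
It also fails if it takes over 72 s, if anything falls off the work surface, if the arm or the gripper's body presses on something with over 40 N, if the wrist force passes 120 N, or if a joint passes its speed limit or range.

## Working session

There is one attempt and no reset: what is moved stays moved. The work goes in short steps, Python scripts to look and compute and a tool call to move; the robot and the scene stay as the last step left them, time stands still between calls to the robot, and variables do not carry over. Pictures are saved under pics/ and viewed, and the job is handed in when it is done.

Besides the shell and the picture viewer there is one more tool, called after "Call:" in YAML: its name, and indented under it one key for each argument. servo_tool: Moves the arm, as the interface text tells. Its arguments: {"type":"object","properties":{"plan":{"type":"array"},"grip_force":{"type":"number"}},"required":["plan"]}

```bash
ls; mkdir -p pics
python3 - <<'E'
from plant import arm
import cv2, numpy as np
s=arm.get_state(); print({k:np.round(v,3) for k,v in s.items()})
for n in ("scene","top"):
    im=arm.grab_frame(n); cv2.imwrite(f"pics/{n}0.png",im[:,:,::-1])
    c=arm.calibration(n); print(n,np.round(c["K"],1).tolist(),np.round(c["T"],3).tolist())
E
```

```text
pics
{'time_s': np.float64(0.0), 'qpos': array([-1.138,  0.322, -0.07 ,  1.452,  0.023,  1.371, -0.057]), 'joint_vel': array([ 0.001,  0.001, -0.001, -0.   , -0.   , -0.   ,  0.001]), 'effort': array([-0.0000e+00, -4.9360e+01, -3.8200e-01, -3.1433e+01,  1.3000e-02,
        1.2000e-02, -0.0000e+00]), 'position': array([264.17 , 593.299, 230.201]), 'ee_rot': array([-0.   ,  0.208,  0.978, -0.001]), 'wrist_force': array([ 0.66 , -0.766, -0.915]), 'torque': array([-0.069, -0.007, -0.019]), 'gripper_width': np.float64(85.112)}
scene [[441.9, 0.0, 330.3], [0.0, 441.9, 206.1], [0.0, 0.0, 1.0]] [[0.445, -0.73, 0.519, -190.372], [-0.896, -0.352, 0.272, -425.177], [-0.016, -0.586, -0.81, 1161.831], [0.0, 0.0, 0.0, 1.0]]
top [[375.7, 0.0, 317.2], [0.0, 375.7, 201.5], [0.0, 0.0, 1.0]] [[-0.001, -0.985, 0.17, 354.057], [-1.0, 0.001, -0.001, -80.504], [0.001, -0.17, -0.985, 1147.637], [0.0, 0.0, 0.0, 1.0]]
```

View pics/scene0.png

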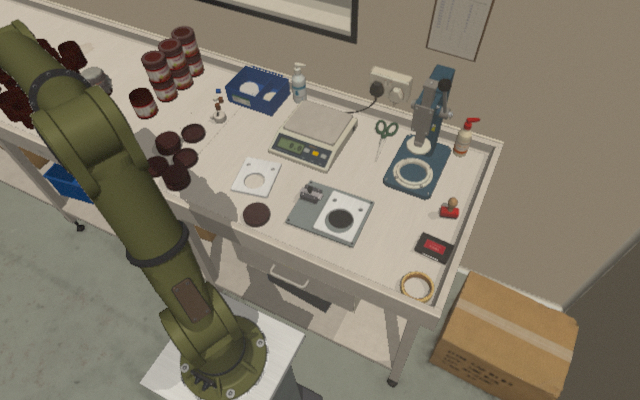

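View pics/top0.png

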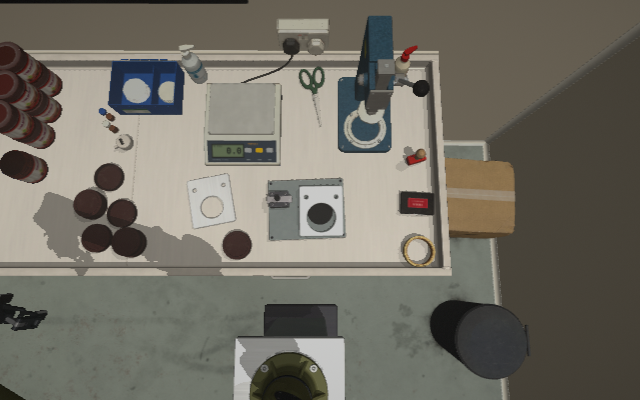

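The scene view shows the jig at about (330,213), and the top view shows it at (305,209), with the plate on it and the latch stud at its left. The spare plate is at (211,201), the cap at (237,244) and the ink pad at (416,203). I'll enlarge the view of the jig.

```bash
cat > h.py <<'E'
import numpy as np, cv2
from plant import arm
def ray(c,u,v,z):
    K=np.array(c["K"]);T=np.array(c["T"])
    d=T[:3,:3]@np.linalg.solve(K,[u,v,1.]); o=T[:3,3]
    return o+d*(z-o[2])/d[2]
def proj(c,p):
    T=np.linalg.inv(np.array(c["T"])); q=T[:3,:3]@np.asarray(p,float)+T[:3,3]; q=np.array(c["K"])@q
    return q[:2]/q[2]
def rot(q):
    from scipy.spatial.transform import Rotation as R
    return R.from_quat([q[1],q[2],q[3],q[0]]).as_matrix()
E
python3 - <<'E'
from h import *
im=cv2.imread("pics/top0.png"); cv2.imwrite("pics/top0z.png",cv2.resize(im[165:255,250:360],None,fx=7,fy=6.6,interpolation=cv2.INTER_CUBIC)[:600,:800])
c=arm.calibration("top")
for uv in [(268,180),(343,178),(344,237),(268,241),(305,209)]: print(uv,ray(c,*uv,16).round())
w=arm.calibration("wrist"); s=arm.get_state()
R=rot(s["ee_rot"]); print(R.round(3)); T=np.array(w["T"]); print(np.round(w["K"],1)); print("cam in tool",(R.T@(T[:3,3]-s["position"])).round(1),(R.T@T[:3,:3]).round(3))
E
```

```text
(268, 180) [617.  70.  16.]
(343, 178) [ 623. -162.   16.]
(344, 237) [ 441. -163.   16.]
(268, 241) [429.  66.  16.]
(305, 209) [526. -45.  16.]
[[-0.914  0.407 -0.001]
 [ 0.407  0.914 -0.002]
 [-0.    -0.002 -1.   ]]
[[290.1   0.  316.2]
 [  0.  290.1 204.5]
 [  0.    0.    1. ]]
cam in tool [  64.2   -0.2 -143.8] [[-0.    -0.966 -0.259]
 [ 1.    -0.     0.   ]
 [-0.    -0.259  0.966]]
```

View pics/top0z.png

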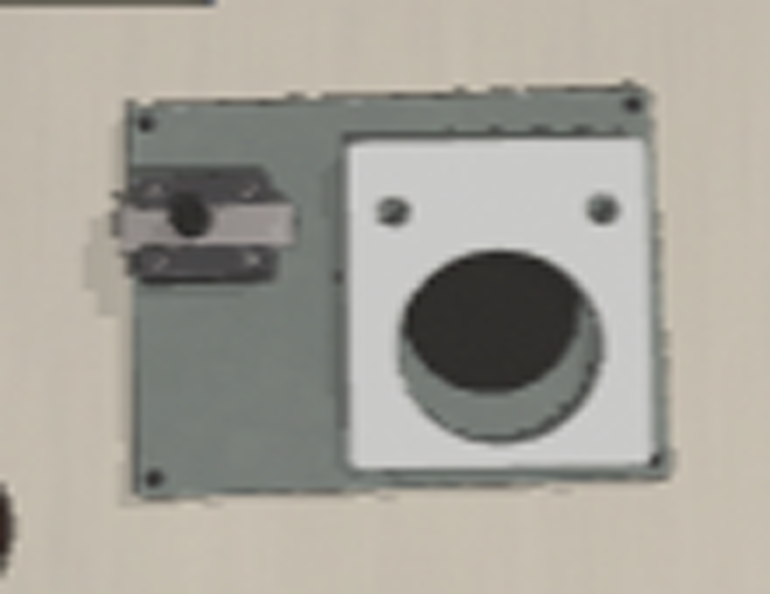

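Call:
servo_tool:
  plan:
    - [0,-3.9,-2.6,0,-0.1]
    - [0,-7.8,-5.3,0,-0.2]
    - [0,-11.7,-7.9,0,-0.3]
    - [0,-15.6,-10.6,0,-0.42]
    - [0,-19.5,-13.2,0,-0.42]
    - [0,-23.5,-15.8,0,-0.42]
    - [0,-27.4,-18.5,0,-0.42]
    - [0,-31.3,-21.1,0,-0.42]

```text
time_s: 0.9
position: [465.0, 271.7, 231.1]
ee_rot: [-0.0, -0.001, 1.0, -0.0]
wrist_force: [1.7, -1.3, 0.1]
gripper_width: -0.3
```

Call:
servo_tool:
  plan:
    - [0,-0.3,-4.6,0,0]
    - [0,-0.6,-9.2,0,0]
    - [0,-1,-13.8,0.5,0]
    - [0,-1.4,-18.4,1.5,0]
    - [0,-1.8,-23,2.5,0]
    - [0,-2.2,-27.6,4,0]
    - [0,-2.5,-32.2,5,0]
    - [0,-2.6,-36.3,6,0]

```text
time_s: 1.7
position: [490.4, -91.6, 170.7]
ee_rot: [-0.0, -0.0, 1.0, -0.0]
wrist_force: [1.3, 0.3, -0.2]
gripper_width: -0.2
```

Run:
```python
from h import *
s=arm.get_state(); print(s["time_s"],s["position"].round(1),s["joint_vel"].round(2))
c=arm.calibration("wrist"); im=arm.grab_frame("wrist"); cv2.imwrite("pics/w1.png",im[:,:,::-1])
import pickle; pickle.dump(c,open("w1.pkl","wb"))
print(arm.get_state()["position"].round(1))
```

```text
1.7 [490.4 -91.6 170.7] [ 0.44  0.25  0.43 -0.02 -0.14 -0.21  0.93]
[488.8 -99.7 169.4]
```

View pics/w1.png

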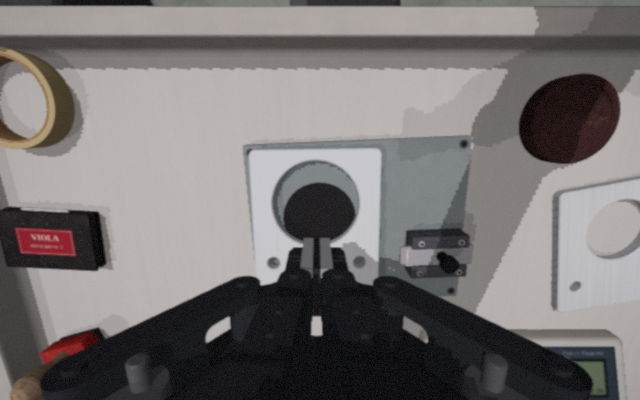

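The view is rotated half a turn. The bed's near corners are at about (245,146) and (470,137), the small holes at (274,262) and (360,262), the stud at (447,262), and the far edge is hidden by the fingers. I'll move forward and up for the full bed.

Call:
servo_tool:
  plan:
    - [0,-2,0,-1,0]
    - [0,-4,0.5,-2,0]
    - [0,-6,0.5,-3,0]
    - [0,-6.5,0.5,-3,0]
    - [0,-6.5,0.5,-3,0]
    - [0,-6.5,0.5,-3,0]
    - [0,-6.5,0.5,-3,0]
    - [0,-6.5,0.5,-3,0]

```text
time_s: 2.55
position: [555.2, -84.2, 201.1]
ee_rot: [-0.0, -0.0, 1.0, 0.0]
wrist_force: [-0.3, -0.2, -0.5]
gripper_width: -0.0
```

Run:
```python
from h import *
s=arm.get_state(); print(s["time_s"],s["position"].round(1),s["joint_vel"].round(2))
c=arm.calibration("wrist"); im=arm.grab_frame("wrist"); im=np.ascontiguousarray(im[:,:,::-1]);cv2.imwrite("pics/w2.png",im)
import pickle; pickle.dump(c,open("w2.pkl","wb"))
print(arm.get_state()["position"].round(1))
cv2.imwrite("pics/w2z.png",cv2.resize(im[80:290,220:490],None,fx=2.85,fy=2.85,interpolation=cv2.INTER_CUBIC))
```

```text
2.55 [555.2 -84.2 201.1] [-0.    0.   -0.   -0.01 -0.    0.    0.  ]
[555.3 -84.1 201.2]
```

View pics/w2z.png

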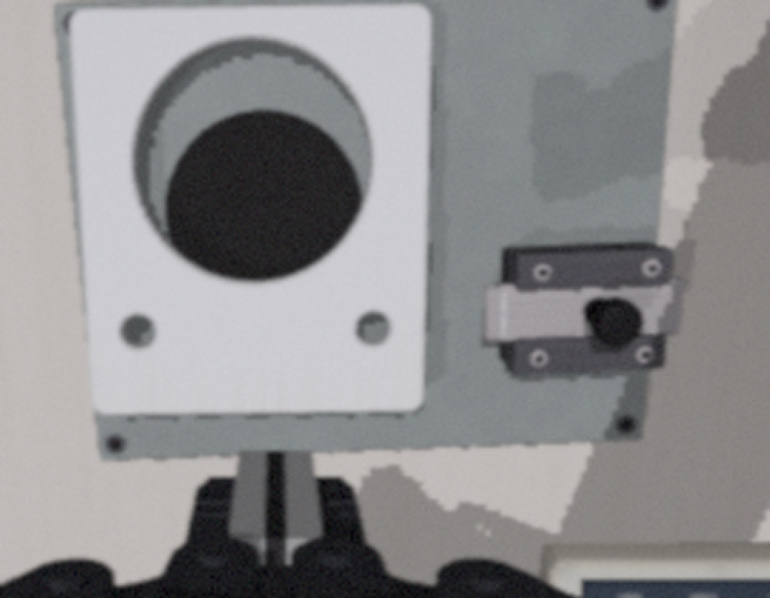

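```bash
cat > seg.py <<'E'
from h import *
import pickle,sys
def lines(mask_pts): pass
def quad(mask):
    cs,_=cv2.findContours(mask,cv2.RETR_EXTERNAL,cv2.CHAIN_APPROX_NONE)
    c=max(cs,key=cv2.contourArea); 
    h=cv2.convexHull(c)
    for e in np.linspace(2,30,57):
        a=cv2.approxPolyDP(h,e,True)
        if len(a)<=4: break
    a=a[:,0,:].astype(float); P=c[:,0,:].astype(float); L=[]
    for i in range(4):
        p,q=a[i],a[(i+1)%4]; d=(q-p)/np.linalg.norm(q-p); n=np.array([-d[1],d[0]])
        t=(P-p)@d; m=(abs((P-p)@n)<3)&(t>.12*np.linalg.norm(q-p))&(t<.88*np.linalg.norm(q-p))
        vx,vy,x0,y0=cv2.fitLine(P[m].astype(np.float32),cv2.DIST_HUBER,0,.01,.01)[:,0]
        L.append(np.cross([x0,y0,1],[x0+vx,y0+vy,1]))
    C=[np.cross(L[i-1],L[i]) for i in range(4)]
    return np.array([x[:2]/x[2] for x in C]),c
def plane(c,u,v,p0,n):
    K=np.array(c["K"]);T=np.array(c["T"]);d=T[:3,:3]@np.linalg.solve(K,[u,v,1.]);o=T[:3,3]
    return o+d*((p0-o)@n)/(d@n)
E
python3 - <<'E'
from seg import *
im=cv2.imread("pics/w2.png"); c=pickle.load(open("w2.pkl","rb"))
for p in [(250,250),(262,150),(400,150),(300,170),(225,150),(400,225)]: 
    print(p,im[p[1],p[0]], cv2.cvtColor(im,cv2.COLOR_BGR2HSV)[p[1],p[0]])
w=((im.min(2)>178)).astype(np.uint8)*255; w[:, :225]=0; w[:,375:]=0; w[235:]=0;w[:75]=0
hsv=cv2.cvtColor(im,cv2.COLOR_BGR2HSV)
cv2.imwrite("pics/m1.png",np.hstack([w[60:300,220:490],((hsv[...,0]>70)&(hsv[...,0]<110)&(hsv[...,1]>15)&(hsv[...,2]>70)).astype(np.uint8)[60:300,220:490]*255]))
E
```

```text
(250, 250) [181 184 189] [ 11  11 189]
(262, 150) [207 202 202] [120   6 207]
(400, 150) [139 136 131] [101  15 139]
(300, 170) [34 33 35] [165  15  35]
(225, 150) [185 188 192] [ 13   9 192]
(400, 225) [140 137 133] [103  13 140]
```

View pics/m1.png

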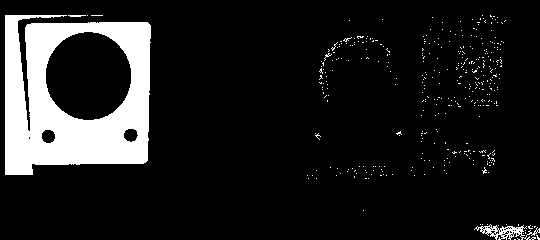

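```bash
cat >> seg.py <<'E'
def masks(im):
    b=cv2.bilateralFilter(im,9,25,5).astype(int); 
    bl=(b[...,0]-b[...,2])>=-1
    V=b.max(2)
    pl=(bl&(V>172)).astype(np.uint8)*255
    bed=(bl&(V>95)&(V<172)).astype(np.uint8)*255
    return pl,bed
def biggest(m):
    n,l,s,ce=cv2.connectedComponentsWithStats(m); k=1+np.argmax(s[1:,4]); return (l==k).astype(np.uint8)*255
E
python3 - <<'E'
from seg import *
im=cv2.imread("pics/w2.png"); pl,bed=masks(im)
cv2.imwrite("pics/m2.png",np.hstack([pl[60:300,220:490],bed[60:300,220:490]]))
E
```

```text
(no output)
```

View pics/m2.png

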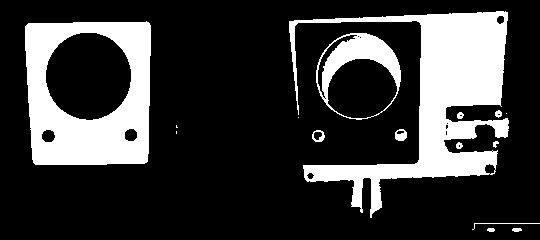

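```bash
cat >> seg.py <<'E'
def measure(im,c,bedrows=None,tilt=0.08,ztop=28.):
    pl,bed=masks(im); pl=biggest(cv2.morphologyEx(pl,cv2.MORPH_OPEN,np.ones((3,3),np.uint8)))
    out={}
    if bedrows:
        bb=bed|pl; bb[bedrows:]=0; bb=biggest(cv2.morphologyEx(bb,cv2.MORPH_OPEN,np.ones((3,3),np.uint8)))
        q,_=quad(bb); W=np.array([ray(c,*p,16) for p in q]); 
        W=W[np.lexsort((W[:,1],W[:,0]))]; n=W[:2];f=W[2:]; n=n[np.argsort(n[:,1])]; f=f[np.argsort(f[:,1])]
        nr,nl,fr,fl=n[0],n[1],f[0],f[1]; ctr=W.mean(0)
        print("bed corners nr nl fr fl",W[:, :2].round(1).tolist())
        print("sizes x",np.linalg.norm(fr-nr).round(1),np.linalg.norm(fl-nl).round(1),"y",np.linalg.norm(nl-nr).round(1),np.linalg.norm(fl-fr).round(1))
        vx=(fr-nr)+(fl-nl); vy=(nl-nr)+(fl-fr); yx=np.arctan2(vx[1],vx[0]); yy=np.arctan2(-vy[0],vy[1])
        yaw=(yx+yy)/2; print("bed yaw",yx.round(4),yy.round(4))
        Rz=np.array([[np.cos(yaw),-np.sin(yaw)],[np.sin(yaw),np.cos(yaw)]])
        o=ctr[:2]-Rz@[-9,40.5]; print("jig origin",o.round(1)); out["jig"]=(o,yaw)
    o,yaw=out.get("jig") or pickle.load(open("jig.pkl","rb"))
    Rz=np.array([[np.cos(yaw),-np.sin(yaw)],[np.sin(yaw),np.cos(yaw)]])
    q,_=quad(pl); Wf=np.array([ray(c,*p,28) for p in q]); xn=np.sort(Wf[:,0])[:2].mean()
    p0=np.array([xn,0,ztop]); nn=np.array([-tilt*np.cos(yaw),-tilt*np.sin(yaw),1])
    W=np.array([plane(c,*p,p0,nn) for p in q])
    cs,_=cv2.findContours(255-pl,cv2.RETR_LIST,cv2.CHAIN_APPROX_NONE)
    J=lambda p:(Rz.T@(np.asarray(p)[:2]-o)).round(1)
    print("plate corners jig",[J(w).tolist()+[w[2].round(1)] for w in W], "sides",[np.linalg.norm(W[i]-W[i-1]).round(1) for i in range(4)])
    res=[]
    for k in cs:
        A=cv2.contourArea(k)
        if A<30 or A>20000 : continue
        (x,y),(a,b),_=cv2.fitEllipse(k); w=plane(c,x,y,p0,nn)
        if np.hypot(*J(w))>100: continue
        print("hole px",round(x,1),round(y,1),"d",round(a),round(b),"jig",J(w),w.round(1)); 
    W=W[np.argsort(W[:,0])]; n=W[:2][np.argsort(W[:2,1])]; f=W[2:][np.argsort(W[2:,1])]
    vx=(f[0]-n[0])+(f[1]-n[1]); vy=(n[1]-n[0])+(f[1]-f[0])
    print("plate centre jig",J(W.mean(0)),"rel yaw",(np.arctan2(vx[1],vx[0])-yaw).round(4),(np.arctan2(-vy[0],vy[1])-yaw).round(4))
    return out
E
python3 - <<'E'
from seg import *
im=cv2.imread("pics/w2.png"); c=pickle.load(open("w2.pkl","rb"))
out=measure(im,c,242); pickle.dump(out["jig"],open("jig.pkl","wb"))
im=cv2.imread("pics/top0.png"); c=arm.calibration("top"); 
im[:170]=0; im[250:]=0; im[:,:262]=0; im[:,350:]=0
measure(im,c,250)
E
```

```text
bed corners nr nl fr fl [[434.3, 65.2], [443.8, -166.9], [615.8, 58.3], [624.5, -158.4]]
sizes x 180.9 181.6 y 232.3 216.9
bed yaw 0.004 0.0404
jig origin [539.5 -90.7]
plate corners jig [[-91.8, 63.0, np.float64(27.9)], [55.2, 61.3, np.float64(39.6)], [54.6, -65.9, np.float64(39.6)], [-92.9, -65.8, np.float64(27.8)]] sides [np.float64(128.8), np.float64(147.5), np.float64(127.2), np.float64(148.0)]
hole px 267.9 195.6 d 11 12 jig [ 22.7 -47.2] [ 563.2 -137.4   37. ]
hole px 350.5 194.6 d 11 12 jig [23.5 42.7] [562.  -47.5  37.1]
hole px 308.0 135.7 d 84 86 jig [-39.8  -1.8] [499.8 -93.4  32. ]
hole px 308.6 151.4 d 143 169 jig [-23.6  -1.6] [515.9 -92.9  33.3]
plate centre jig [-18.7  -1.8] rel yaw -0.0059 -0.0067
bed corners nr nl fr fl [[-929.6, -36.7], [586.0, -142.8], [607.5, 70.0], [1659.1, -19.0]]
sizes x 1080.2 1540.8 y 1519.3 1055.4
bed yaw 0.0881 1.4949
jig origin [515.9 -54.2]Traceback (most recent call last):
  File "<stdin>", line 6, in <module>
  File "seg.py", line 47, in measure
    q,_=quad(pl); Wf=np.array([ray(c,*p,28) for p in q]); xn=np.sort(Wf[:,0])[:2].mean()
        ~~~~^^^^
  File "seg.py", line 15, in quad
    vx,vy,x0,y0=cv2.fitLine(P[m].astype(np.float32),cv2.DIST_HUBER,0,.01,.01)[:,0]
                ~~~~~~~~~~~^^^^^^^^^^^^^^^^^^^^^^^^^^^^^^^^^^^^^^^^^^^^^^^^^^
cv2.error: OpenCV(4.12.0) /io/opencv/modules/imgproc/src/linefit.cpp:50: error: (-215:Assertion failed) count > 0 in function 'fitLine2D_wods'
```

Measured in one view: jig origin about (540.3, -87.0), yaw 0.042. I averaged three corners, because the fourth is masked by the latch. The plate's holes are about 18–20 mm short in x and 6.5 mm to the right, with a relative yaw of about −0.028. First I'll check these by projection in the scene view.

Run:
```python
from seg import *
pickle.dump((np.array([540.3,-87.0]),0.042),open("jig.pkl","wb"))
o,y=pickle.load(open("jig.pkl","rb")); Rz=np.array([[np.cos(y),-np.sin(y)],[np.sin(y),np.cos(y)]])
W=lambda x,yy,z:np.r_[o+Rz@[x,yy],z]
for f,c,roi,s in (("w2",pickle.load(open("w2.pkl","rb")),(80,290,220,490),2.85),("top0",arm.calibration("top"),(165,255,250,360),6.5),("scene0",arm.calibration("scene"),(170,250,270,390),6.5)):
    im=cv2.imread(f"pics/{f}.png"); a,b,l,r=roi; im=cv2.resize(im[a:b,l:r],None,fx=s,fy=s,interpolation=cv2.INTER_CUBIC)
    for p in [(-100,-75,16),(82,-75,16),(-100,156,16),(82,156,16),(20,127,61),(42,45,26),(42,-45,26),(20,85,25)]:
        u=(proj(c,W(*p))-[l,a]+.5)*s; cv2.drawMarker(im,tuple(int(t) for t in u),(0,0,255),0,12,1)
    cv2.imwrite(f"pics/chk_{f}.png",im)
a=cv2.imread("pics/chk_w2.png");b=cv2.imread("pics/chk_top0.png");d=cv2.imread("pics/chk_scene0.png")
cv2.imwrite("pics/chk.png",np.vstack([cv2.resize(a,(460,300)),cv2.resize(b,(460,300))]))
print(W(20,127,61))
```

```text
[554.94993065  40.72775553  61.        ]
```

View pics/chk_w2.png

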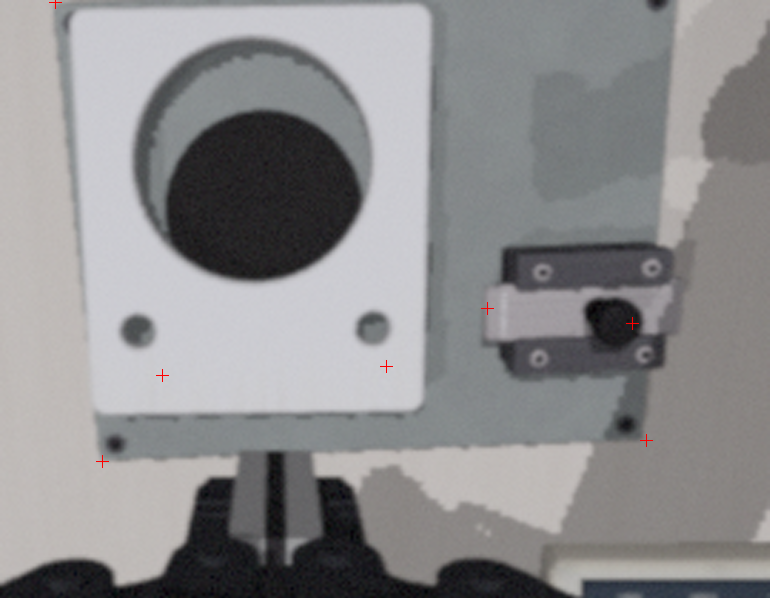

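View pics/chk_scene0.png

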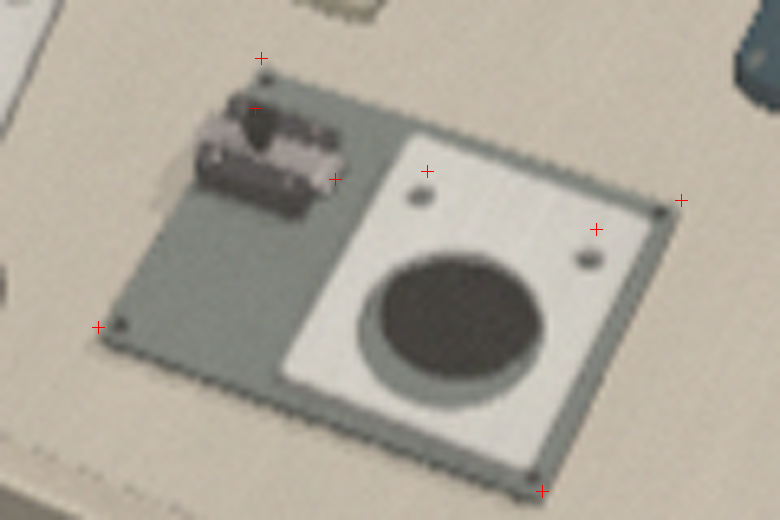

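View pics/chk_top0.png

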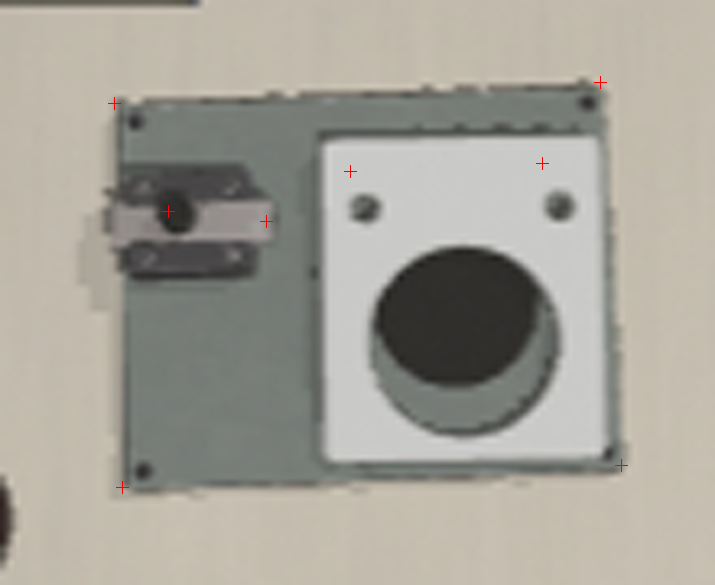

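The markers fit the bed corners to within 1–2 px. The stud, at (615,320) in the wrist crop, suggests the jig is about 1–3 mm further right, which is well inside the pin taper's capture. Now I'll go to the far right side edge of the plate.

Call:
servo_tool:
  plan:
    - [0,-0.4,-3.5,2,0]
    - [0,-0.9,-7,5,0]
    - [0,-1.2,-10.2,8.5,0]
    - [0,-1.2,-10.2,12.5,0]
    - [0,-1.2,-10.2,15.5,0]
    - [0,-1.2,-10.2,17.3,0]
    - [0,-1.2,-10.2,17.6,0]
    - [0,-1.2,-10.2,17.6,0]

```text
time_s: 3.4
position: [567.9, -186.1, 25.3]
ee_rot: [-0.0, -0.001, 1.0, 0.0]
wrist_force: [-0.3, -0.2, 0.4]
gripper_width: 0.2
```

Call:
servo_tool:
  plan:
    - [0,0,0.4,0,0]
    - [0,0,0.8,0,0]
    - [0,0,1.1,0,0]
    - [0,0,1.4,0,0]
    - [0,0,1.6,0,0]
    - [0,0,1.7,0,0]
    - [0,0,1.8,0,0]
    - [0,0,1.8,0,0]

```text
time_s: 4.2
position: [568.4, -168.9, 25.6]
ee_rot: [0.001, -0.0, 1.0, -0.0]
wrist_force: [0.4, -1.8, 0.5]
gripper_width: 0.0
```

```bash
cat > snap.py <<'E'
from seg import *
def snap(name,cam="wrist"):
    s=arm.get_state(); c=arm.calibration(cam); im=np.ascontiguousarray(arm.grab_frame(cam)[:,:,::-1])
    cv2.imwrite(f"pics/{name}.png",im); pickle.dump(c,open(f"{name}.pkl","wb"))
    print(s["time_s"].round(2),s["position"].round(1),s["wrist_force"].round(1)); return im,c
E
python3 -c "
from snap import *
im,c=snap('w3'); cv2.imwrite('pics/w3z.png',cv2.resize(im,None,fx=1.25,fy=1.25))"
```

```text
Traceback (most recent call last):
  File "snap.py", line 5, in snap
    print(s["time_s"].round(2),s["position"].round(1),s["wrist_force"].round(1)); return im,c
          ^^^^^^^^^^^^^^^^^
AttributeError: 'float' object has no attribute 'round'
```

```bash
sed -i 's/s\["time_s"\].round(2)/round(s["time_s"],2)/' snap.py; python3 -c "
from snap import *
im=cv2.imread('pics/w3.png'); cv2.imwrite('pics/w3z.png',cv2.resize(im,None,fx=1.25,fy=1.25)); print(arm.get_state()['wrist_force'])"
```

```text
[ 0.68868104 -2.11124596  0.9960219 ]
```

View pics/w3z.png

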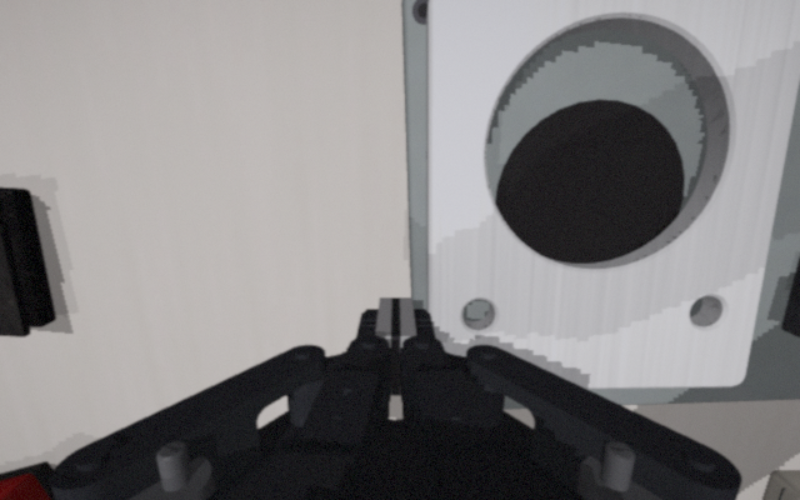

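The fingertips, at (398,310), are about 5 mm short of the plate's right edge at (428,310).

Call:
servo_tool:
  plan:
    - [0,0,0.2,0,0]
    - [0,0,0.4,0,0]
    - [0,0,0.5,0,0]
    - [0,0,0.6,0,0]
    - [0,0,0.7,0,0]
    - [0,0,0.8,0,0]
    - [0,0,0.9,0,0]
    - [0,0,0.9,0,0]

```text
time_s: 5.05
position: [568.1, -158.9, 25.4]
ee_rot: [0.0, -0.001, 1.0, 0.0]
wrist_force: [1.8, -3.1, 1.6]
gripper_width: -0.5
```

```bash
python3 -c "
from snap import *
im,c=snap('w4'); cv2.imwrite('pics/w4z.png',cv2.resize(im,None,fx=1.25,fy=1.25))"
```

```text
5.05 [ 568.1 -158.9   25.4] [ 1.8 -3.1  1.6]
```

View pics/w4z.png

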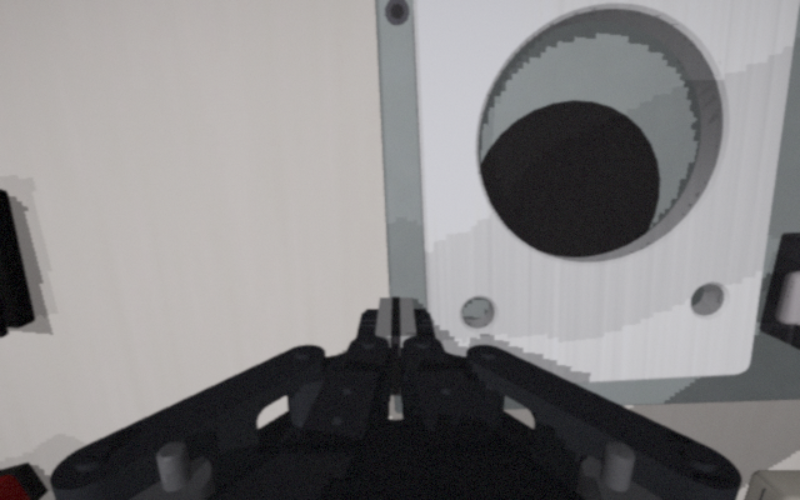

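The plate has shifted left and turned. I'll back off and measure it again from above.

Call:
servo_tool:
  plan:
    - [0,0,-1.2,0,0]
    - [0,0,-1.6,-4,0]
    - [0,0.3,-1.4,-8.5,0]
    - [0,0.6,2.5,-12.5,0]
    - [0,1,5.5,-15.5,0]
    - [0,1.2,7.4,-17.6,0]
    - [0,1.2,7.4,-17.6,0]
    - [0,1.2,7.4,-17.6,0]

```text
time_s: 5.9
position: [555.3, -84.7, 200.8]
ee_rot: [-0.001, -0.001, 1.0, 0.0]
wrist_force: [-0.6, -0.8, -1.3]
gripper_width: 0.3
```

```bash
python3 -c "
from snap import *
pickle.dump((np.array([540.0,-88.0]),0.042),open('jig.pkl','wb'))
im,c=snap('w5'); 
q=measure(im,c,242); print('--'); measure(im,c)
cv2.imwrite('pics/w5z.png',cv2.resize(im[60:290,200:490],None,fx=2.6,fy=2.6))"
```

```text
5.9 [555.3 -84.7 200.8] [-0.6 -0.8 -1.3]
bed corners nr nl fr fl [[434.6, 62.5], [444.4, -166.9], [605.6, 69.3], [626.2, -159.1]]
sizes x 181.9 171.1 y 229.5 229.4
bed yaw 0.0414 0.0663
jig origin [538.9 -88.5]
plate corners jig [[-95.4, 68.3, np.float64(27.6)], [52.0, 69.5, np.float64(39.3)], [53.1, -58.5, np.float64(39.4)], [-94.2, -60.2, np.float64(27.7)]] sides [np.float64(128.5), np.float64(147.8), np.float64(127.9), np.float64(147.8)]
hole px 277.8 194.6 d 12 12 jig [ 21.1 -39.7] [ 562.1 -127.    36.9]
hole px 360.4 189.6 d 11 12 jig [20.3 50.2] [556.4 -37.3  36.8]
hole px 315.4 132.4 d 84 87 jig [-42.3   4.6] [496.4 -86.2  31.8]
hole px 316.6 148.2 d 144 170 jig [-26.   5.] [512.6 -85.   33.1]
plate centre jig [-21.1   4.8] rel yaw 0.0099 0.009
--
plate corners jig [[-97.3, 66.7, np.float64(27.6)], [50.0, 69.6, np.float64(39.4)], [52.6, -58.3, np.float64(39.6)], [-94.6, -61.7, np.float64(27.8)]] sides [np.float64(128.4), np.float64(147.8), np.float64(127.9), np.float64(147.7)]
hole px 277.8 194.6 d 12 12 jig [ 20.4 -39.9] [ 562. -127.   37.]
hole px 360.4 189.6 d 11 12 jig [18.5 49.9] [556.4 -37.3  36.9]
hole px 315.4 132.4 d 84 87 jig [-43.5   3.7] [496.4 -86.2  31.9]
hole px 316.6 148.2 d 144 170 jig [-27.3   4.2] [512.6 -85.   33.2]
plate centre jig [-22.3   4.1] rel yaw 0.0217 0.0207
```

View pics/w5z.png

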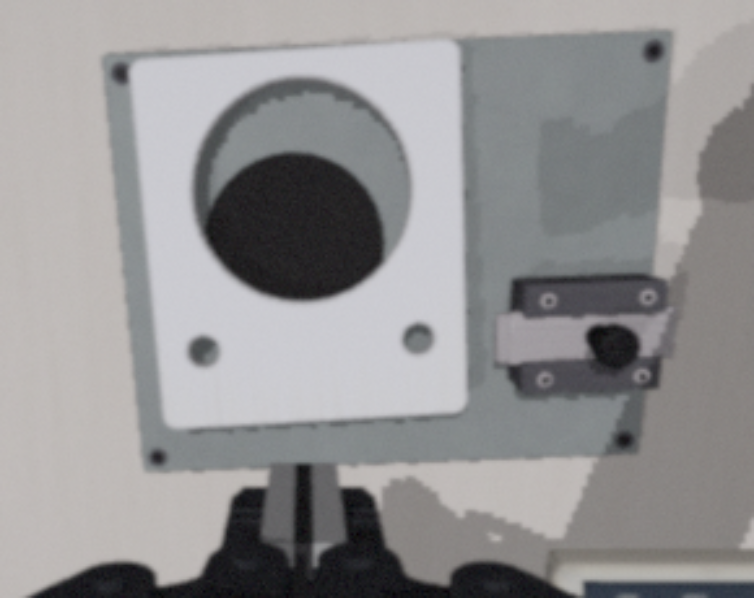

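The plate is now about 23 mm short in x, 4–5 mm left, with a yaw of about +0.021. Next I'll enter the bore, with its centre at about (497,−86), with the closed tips. The far wall then acts as a two-corner cradle, and I can push diagonally forward and right.

Call:
servo_tool:
  plan:
    - [0,2.5,-0.1,3,0]
    - [0,5.2,-0.2,6.5,0]
    - [0,5.5,-0.2,11,0]
    - [0,5.5,-0.2,14.5,0]
    - [0,5.5,-0.2,16.8,0]
    - [0,5.5,-0.2,17.7,0]
    - [0,5.5,-0.2,17.9,0]
    - [0,5.5,-0.2,17.9,0]

```text
time_s: 6.75
position: [501.1, -87.9, 22.5]
ee_rot: [-0.0, -0.0, 1.0, -0.0]
wrist_force: [0.2, 0.9, -0.5]
gripper_width: -0.2
```

```bash
python3 -c "
from snap import *
im,c=snap('w6'); cv2.imwrite('pics/w6z.png',cv2.resize(im,None,fx=1.25,fy=1.25))"
```

```text
6.75 [501.1 -87.9  22.5] [ 0.2  0.9 -0.5]
```

View pics/w6z.png

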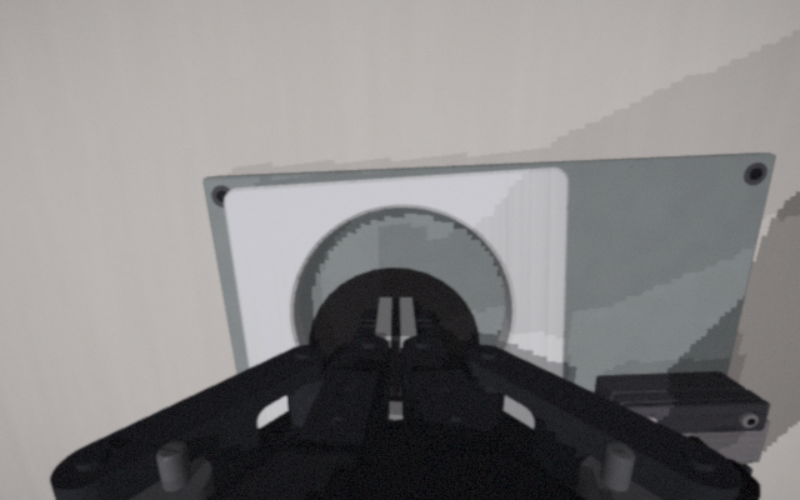

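The tips at (397,310) sit inside the bore (rim columns 293–510). Now I'll push forward slowly.

Call:
servo_tool:
  plan:
    - [0,-1.2,0.1,0.1,0]
    - [0,-2.2,0.1,0.1,0]
    - [0,-2.6,0.1,0.1,0]
    - [0,-2.9,0,0.1,0]
    - [0,-3.2,-0.1,0.1,0]
    - [0,-3.5,-0.2,0.1,0]
    - [0,-3.8,-0.3,0.1,0]
    - [0,-3.8,-0.3,0.1,0]

```text
time_s: 7.6
position: [536.4, -89.4, 20.6]
ee_rot: [-0.003, -0.001, 1.0, 0.001]
wrist_force: [-2.9, 0.2, 2.6]
gripper_width: 0.2
```

```bash
python3 -c "
from snap import *
im,c=snap('w7'); im2,c2=snap('s7','scene'); 
cv2.imwrite('pics/w7z.png',np.vstack([im[:260],cv2.resize(im2[170:250,270:390],(480,320)).repeat(1,0)[:, :480] if 0 else np.hstack([cv2.resize(im2[170:250,270:390],(480,320)),np.zeros((320,160,3),np.uint8)])]))"
```

```text
7.6 [536.4 -89.4  20.6] [-2.9  0.2  2.6]
7.65 [536.9 -89.6  20.7] [-3.2  1.9  0.8]
```

View pics/w7z.png

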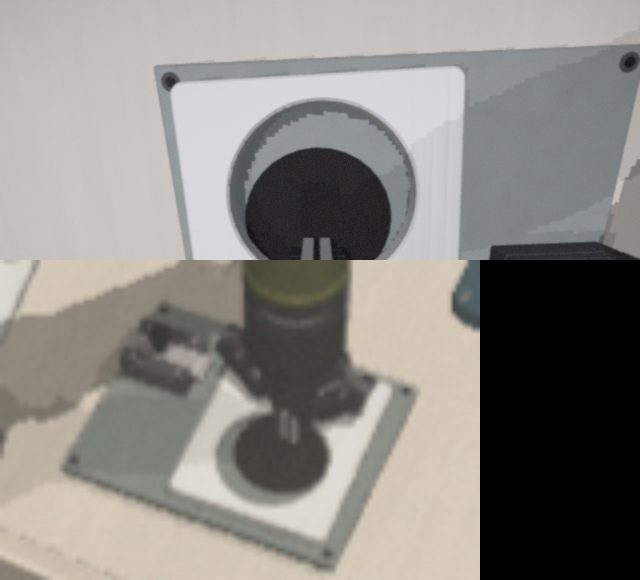

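```bash
cat >> snap.py <<'E'
def near(im,c,r1):
    """near edge line, side lines of plate; in jig frame"""
    o,yaw=pickle.load(open("jig.pkl","rb")); Rz=np.array([[np.cos(yaw),-np.sin(yaw)],[np.sin(yaw),np.cos(yaw)]])
    J=lambda p:(Rz.T@(np.asarray(p)[:2]-o))
    pl,bed=masks(im); pl[r1:]=0; pl=biggest(cv2.morphologyEx(pl,cv2.MORPH_OPEN,np.ones((3,3),np.uint8)))
    ks,_=cv2.findContours(pl,cv2.RETR_EXTERNAL,cv2.CHAIN_APPROX_NONE); P=max(ks,key=cv2.contourArea)[:,0,:]
    W=np.array([J(ray(c,*p,28)) for p in P]); 
    xn=np.percentile(W[:,0],3)
    e=W[(W[:,0]<xn+4)&(abs(W[:,1])<45)]; a=np.polyfit(e[:,1],e[:,0],1); print("plate near edge: x at y=0",a[1].round(1),"yaw",(-a[0]).round(4))
    for sgn in (1,-1):
        s=[]
        for x0 in np.arange(xn+15,xn+60,3):
            m=W[abs(W[:,0]-x0)<2]
            if len(m): s.append((x0,(m[:,1].max() if sgn>0 else m[:,1].min())))
        s=np.array(s); b=np.polyfit(s[:,0],s[:,1],1); print("side",sgn,"y at near edge",np.polyval(b,xn).round(1),"slope",b[0].round(3), "n",len(s))
    al=bed|pl; al[r1:]=0; al=biggest(al); ks,_=cv2.findContours(al,cv2.RETR_EXTERNAL,cv2.CHAIN_APPROX_NONE); P=max(ks,key=cv2.contourArea)[:,0,:]
    W=np.array([J(ray(c,*p,16)) for p in P]); e=W[(W[:,0]<np.percentile(W[:,0],3)+4)&(W[:,1]>-60)&(W[:,1]<120)]; a=np.polyfit(e[:,1],e[:,0],1); print("bed near edge x",a[1].round(1),"(-100) yaw",(-a[0]).round(4),"right edge y",W[:,1].min().round(1),"(-75)")
E
python3 -c "
from snap import *
pickle.dump((np.array([541.0,-88.2]),0.042),open('jig.pkl','wb'))
near(cv2.imread('pics/w5.png'),pickle.load(open('w5.pkl','rb')),200)
near(cv2.imread('pics/w7.png'),pickle.load(open('w7.pkl','rb')),225)
"
```

```text
plate near edge: x at y=0 -96.9 yaw 0.0202
side 1 y at near edge 66.6 slope 0.049 n 15
side -1 y at near edge -61.7 slope 0.009 n 15
bed near edge x -100.1 (-100) yaw -0.0016 right edge y -75.1 (-75)
plate near edge: x at y=0 -91.2 yaw 0.0138
side 1 y at near edge 66.2 slope 0.048 n 15
side -1 y at near edge -63.4 slope -0.02 n 15
bed near edge x -100.2 (-100) yaw -0.0006 right edge y -74.9 (-75)
```

It tracks well: the plate is 5.7 mm further on and the yaw has dropped to 0.014. I'll continue.

Call:
servo_tool:
  plan:
    - [0,-0.2,-0.1,0,0]
    - [0,-0.4,-0.1,0,0]
    - [0,-0.6,-0.2,0,0]
    - [0,-0.8,-0.2,0,0]
    - [0,-0.9,-0.2,0,0]
    - [0,-1,-0.2,0,0]
    - [0,-1,-0.2,0,0]
    - [0,-1,-0.2,0,0]

```text
time_s: 8.5
position: [550.1, -92.4, 21.7]
ee_rot: [0.001, -0.001, 1.0, -0.0]
wrist_force: [-0.5, -0.5, 0.5]
gripper_width: -0.3
```

```bash
python3 -c "
from snap import *
im,c=snap('w8'); near(im,c,225)"
```

```text
8.5 [550.1 -92.4  21.7] [-0.5 -0.5  0.5]
plate near edge: x at y=0 -77.0 yaw 0.0
side 1 y at near edge 64.1 slope -0.001 n 15
side -1 y at near edge -65.5 slope -0.001 n 15
bed near edge x -100.1 (-100) yaw -0.0009 right edge y -74.9 (-75)
```

The plate's sides now read parallel and flat, so it seems to have dropped. I'll lift out and check.

Call:
servo_tool:
  plan:
    - [0,0.7,0.3,0,0]
    - [0,0.7,0.3,-1.5,0]
    - [0,0.7,0.3,-5,0]
    - [0,0.3,0.4,-9.5,0]
    - [0,0,0.6,-14,0]
    - [0,-0.5,0.8,-17.5,0]
    - [0,-0.5,0.8,-17.9,0]
    - [0,-0.5,0.8,-17.9,0]

```text
time_s: 9.35
position: [554.7, -84.2, 202.5]
ee_rot: [0.002, -0.001, 1.0, 0.0]
wrist_force: [-0.6, -0.4, 0.2]
gripper_width: -0.1
```

```bash
python3 -c "
from snap import *
im,c=snap('w9'); measure(im,c,242,0.0); print('-- fixed jig'); measure(im,c,None,0.0); near(im,c,200)
im2,c2=snap('s9','scene')
cv2.imwrite('pics/w9z.png',cv2.resize(im[60:290,200:490],None,fx=2.6,fy=2.6)); cv2.imwrite('pics/s9z.png',cv2.resize(im2[170:250,270:390],None,fx=6.5,fy=6.5,interpolation=cv2.INTER_CUBIC))"
```

```text
9.35 [554.7 -84.2 202.5] [-0.6 -0.4  0.2]
bed corners nr nl fr fl [[434.2, 62.4], [443.9, -166.8], [610.6, 69.4], [625.6, -159.2]]
sizes x 181.9 176.5 y 229.4 229.1
bed yaw 0.041 0.0537
jig origin [539.5 -88.6]
plate corners jig [[-74.9, 64.4, np.float64(28.0)], [73.5, 62.9, np.float64(28.0)], [72.6, -64.9, np.float64(28.0)], [-75.4, -64.3, np.float64(28.0)]] sides [np.float64(128.6), np.float64(148.3), np.float64(127.8), np.float64(148.1)]
hole px 274.6 209.5 d 11 11 jig [ 40.8 -45.7] [ 582.4 -132.3   28. ]
hole px 353.5 206.1 d 10 11 jig [40.9 44.4] [578.3 -42.3  28. ]
hole px 311.5 151.3 d 81 82 jig [-22.8  -0.3] [516.7 -89.9  28. ]
hole px 312.3 165.1 d 139 161 jig [-7.9 -0.2] [531.6 -89.1  28. ]
plate centre jig [-1.1 -0.5] rel yaw -0.0072 -0.0053
-- fixed jig
plate corners jig [[-76.8, 63.6, np.float64(28.0)], [71.6, 63.0, np.float64(28.0)], [71.4, -64.9, np.float64(28.0)], [-76.6, -65.0, np.float64(28.0)]] sides [np.float64(128.6), np.float64(148.3), np.float64(127.8), np.float64(148.1)]
hole px 274.6 209.5 d 11 11 jig [ 39.5 -45.8] [ 582.4 -132.3   28. ]
hole px 353.5 206.1 d 10 11 jig [39.2 44.3] [578.3 -42.3  28. ]
hole px 311.5 151.3 d 81 82 jig [-24.4  -0.7] [516.7 -89.9  28. ]
hole px 312.3 165.1 d 139 161 jig [-9.4 -0.6] [531.6 -89.1  28. ]
plate centre jig [-2.6 -0.8] rel yaw -0.0019 0.0
plate near edge: x at y=0 -76.7 yaw 0.0013
side 1 y at near edge 63.2 slope 0.009 n 15
side -1 y at near edge -65.0 slope -0.003 n 15
bed near edge x -100.4 (-100) yaw -0.0007 right edge y -75.0 (-75)
9.4 [553.7 -84.1 200.7] [ 0.1 -0.2 -0.2]
```

View pics/w9z.png

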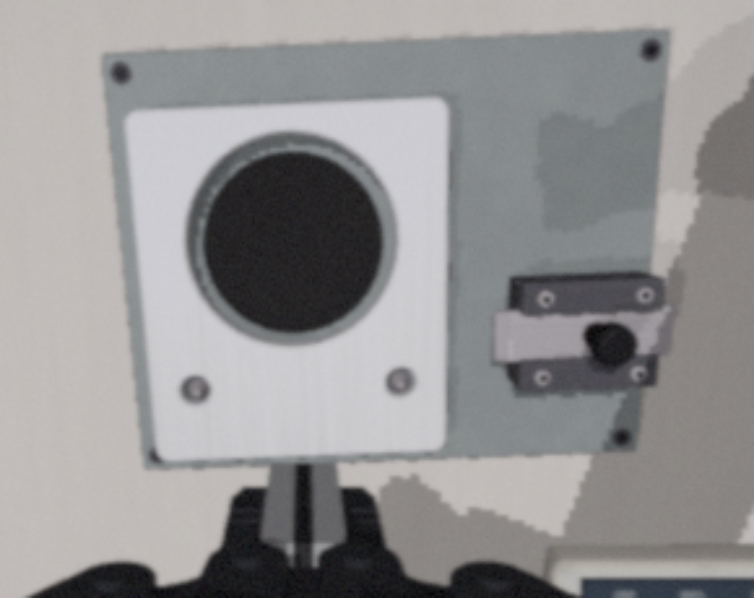

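View pics/s9z.png

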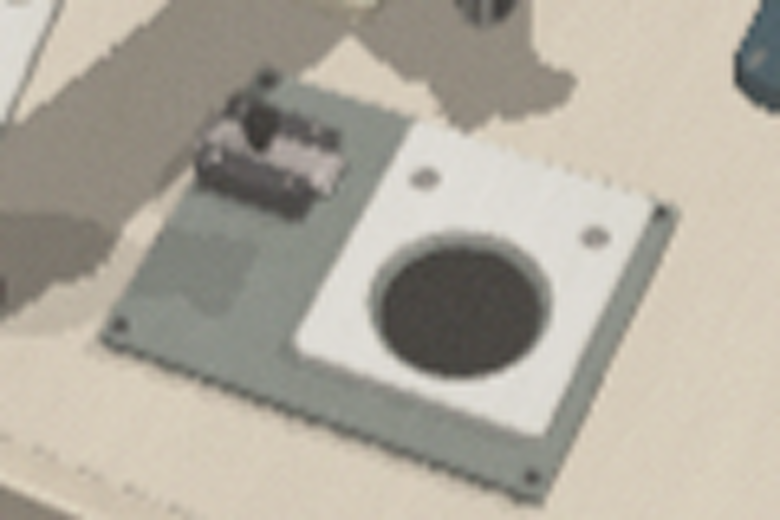

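Both pins show inside the holes at (195,390) and (400,381), and the bore is concentric with the black disc. I'll take a closer look to confirm it is fully down.

Call:
servo_tool:
  plan:
    - [0,-2,0,3,0]
    - [0,-4,-0.2,6,0]
    - [0,-4.6,-0.3,8.5,0]
    - [0,-4.6,-0.3,9.3,0]
    - [0,-4.6,-0.3,9.3,0]
    - [0,-4.6,-0.3,9.3,0]
    - [0,-4.6,-0.3,9.3,0]
    - [0,-4.6,-0.3,9.3,0]

```text
time_s: 10.25
position: [600.6, -87.1, 108.9]
ee_rot: [0.001, -0.001, 1.0, 0.0]
wrist_force: [-0.3, -0.2, 0.5]
gripper_width: 0.0
```

```bash
python3 -c "
from snap import *
im,c=snap('w10'); o,y=pickle.load(open('jig.pkl','rb')); Rz=np.array([[np.cos(y),-np.sin(y)],[np.sin(y),np.cos(y)]])
cr=[]
for yy in (-45,45):
    u=proj(c,np.r_[o+Rz@[40,yy],28]); print(u.round()); x,v=map(int,u); cr.append(cv2.resize(im[v-22:v+22,x-22:x+22],(396,396),interpolation=cv2.INTER_CUBIC))
cv2.imwrite('pics/w10h.png',np.hstack(cr)); cv2.imwrite('pics/w10z.png',cv2.resize(im,None,fx=1.25,fy=1.25))"
```

```text
10.25 [600.6 -87.1 108.9] [-0.3 -0.2  0.5]
[261. 188.]
[375. 183.]
```

View pics/w10h.png

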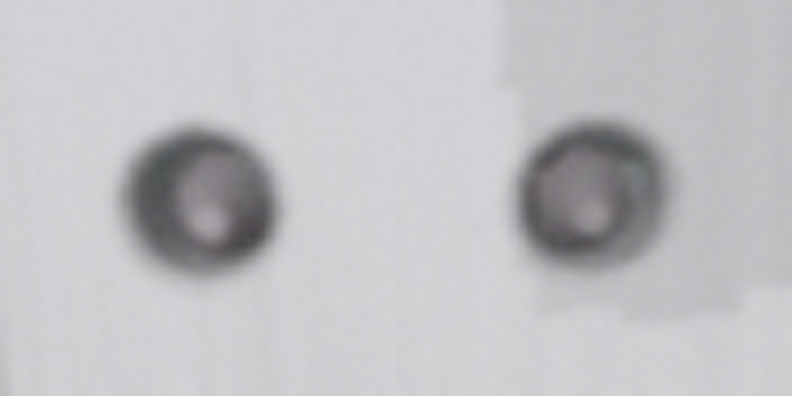

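View pics/w10z.png

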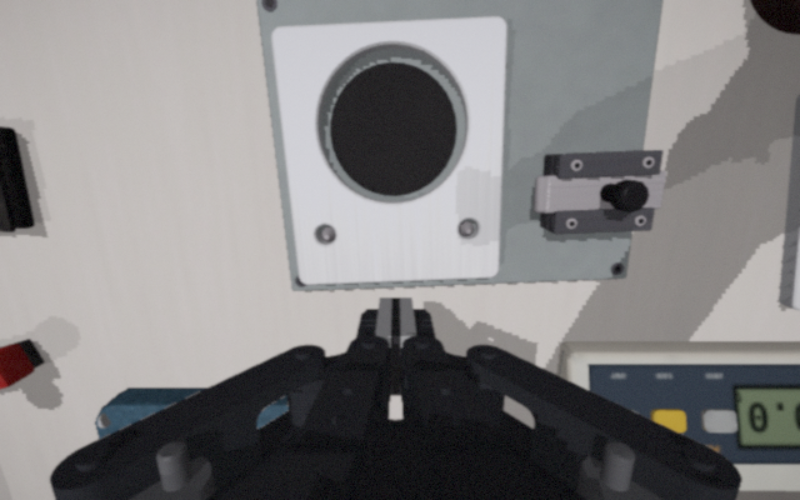

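The tip highlights sit about 1.5 mm towards +x of the hole centres, which is at the edge of the clearance. I'll nudge the plate 1–2 mm more forward through the bore to be sure it isn't resting on the tapers.

Call:
servo_tool:
  plan:
    - [0,4,-0.1,0,0]
    - [0,7,-0.2,0.5,0]
    - [0,7,-0.2,3,0]
    - [0,7,-0.2,6,0]
    - [0,7,-0.2,8,0]
    - [0,7,-0.2,8.7,0]
    - [0,6.2,-0.2,8.7,0]
    - [0,5.6,-0.2,8.7,0]

```text
time_s: 11.1
position: [545.9, -89.2, 21.6]
ee_rot: [0.001, -0.001, 1.0, -0.0]
wrist_force: [0.5, -0.5, -0.4]
gripper_width: -0.2
```

Call:
servo_tool:
  plan:
    - [0,-0.2,0,0,0]
    - [0,-0.3,0,0,0]
    - [0,-0.4,0,0,0]
    - [0,-0.5,0,0,0]
    - [0,-0.5,0,0,0]
    - [0,-0.5,0,0,0]
    - [0,-0.5,0,0,0]
    - [0,-0.5,0,0,0]

```text
time_s: 11.9
position: [548.9, -89.1, 20.3]
ee_rot: [0.0, -0.001, 1.0, 0.0]
wrist_force: [0.3, 0.1, -0.0]
gripper_width: -0.2
```

Call:
servo_tool:
  plan:
    - [0,-0.1,0,0,0]
    - [0,-0.1,0,0,0]
    - [0,-0.2,0,0,0]
    - [0,-0.2,0,0,0]
    - [0,-0.2,0,0,0]
    - [0,-0.2,0,0,0]
    - [0,-0.2,0,0,0]
    - [0,-0.2,0,0,0]

```text
time_s: 12.7
position: [550.8, -89.1, 20.3]
ee_rot: [-0.0, -0.001, 1.0, 0.0]
wrist_force: [-1.5, 0.5, -0.1]
gripper_width: 0.1
```

Call:
servo_tool:
  plan:
    - [0,-0.1,0,0,0]
    - [0,-0.1,0,0,0]
    - [0,-0.2,0,0,0]
    - [0,-0.2,0,0,0]
    - [0,-0.2,0,0,0]
    - [0,-0.2,0,0,0]
    - [0,-0.2,0,0,0]
    - [0,-0.2,0,0,0]

```text
time_s: 13.5
position: [551.3, -89.1, 20.1]
ee_rot: [-0.002, -0.001, 1.0, 0.0]
wrist_force: [-6.8, 0.9, 4.7]
gripper_width: 0.6
```

Call:
servo_tool:
  plan:
    - [0,-0.1,0,0,0]
    - [0,-0.1,0,0,0]
    - [0,-0.2,0,0,0]
    - [0,-0.2,0,0,0]
    - [0,-0.2,0,0,0]
    - [0,-0.2,0,0,0]
    - [0,-0.2,0,0,0]
    - [0,-0.2,0,0,0]

```text
time_s: 14.3
position: [553.3, -89.2, 20.1]
ee_rot: [-0.002, -0.001, 1.0, 0.0]
wrist_force: [-5.8, 0.8, 5.2]
gripper_width: 0.1
```

The plate slid about 2 mm at around 6 N. I'll back off and look again.

Call:
servo_tool:
  plan:
    - [0,0.8,0,0,0]
    - [0,0.8,0,-1,0]
    - [0,0.8,0,-4.5,0]
    - [0,-0.5,0.1,-8.5,0]
    - [0,-3.5,0.2,-8.9,0]
    - [0,-4.5,0.2,-8.9,0]
    - [0,-4.5,0.2,-8.9,0]
    - [0,-4.5,0.2,-8.9,0]

```text
time_s: 15.1
position: [598.6, -87.3, 108.3]
ee_rot: [-0.001, -0.0, 1.0, -0.0]
wrist_force: [-0.1, 0.1, 0.0]
gripper_width: -0.0
```

```bash
cat > holes.py <<'E'
from snap import *
def holes(name):
    im,c=snap(name); o,y=pickle.load(open('jig.pkl','rb')); Rz=np.array([[np.cos(y),-np.sin(y)],[np.sin(y),np.cos(y)]])
    cr=[]
    for yy in (-45,45):
        u=proj(c,np.r_[o+Rz@[41,yy],28]); x,v=map(int,u); cr.append(cv2.resize(im[v-22:v+22,x-22:x+22],(396,396),interpolation=cv2.INTER_CUBIC))
    cv2.imwrite(f'pics/{name}h.png',np.hstack(cr)); near(im,c,200); 
    J=lambda p:(Rz.T@(np.asarray(p)[:2]-o)).round(1)
    pl,_=masks(im); pl=biggest(pl)
    for k in cv2.findContours(255-pl,cv2.RETR_LIST,cv2.CHAIN_APPROX_NONE)[0]:
        A=cv2.contourArea(k)
        if 60<A<12000:
            (x,yv),ab,_=cv2.fitEllipse(k); w=ray(c,x,yv,28)
            if np.hypot(*J(w))<90: print('hole',J(w),np.round(ab,1))
E
python3 -c "
from holes import *
holes('w11')"
```

```text
15.1 [598.6 -87.3 108.3] [-0.1  0.1  0. ]
plate near edge: x at y=0 -74.6 yaw -0.0013
side 1 y at near edge 63.6 slope 0.004 n 15
side -1 y at near edge -65.4 slope -0.002 n 15
bed near edge x -93.9 (-100) yaw -0.0414 right edge y -75.0 (-75)
hole [ 41.6 -46. ] [15.9 16.8]
hole [41.6 44.3] [16.  17.4]
hole [-22.9  -0.9] [120.3 127. ]
```

View pics/w11h.png

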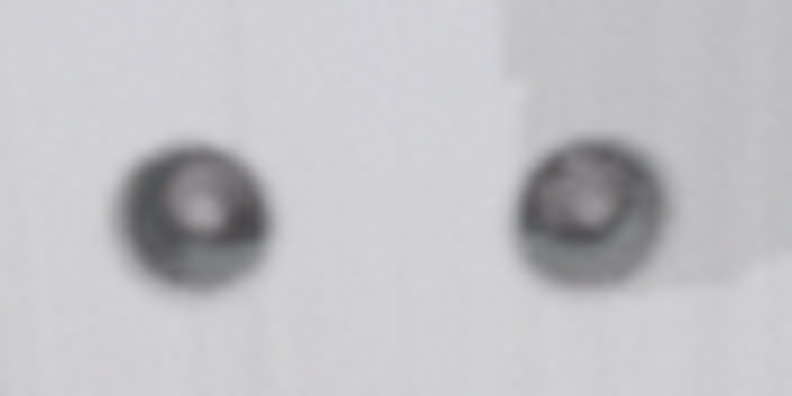

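The holes are now nearly centred on the pins, with bed visible round them, and the plate slid freely 2 mm within the clearance, so it is flat and down. Next I'll measure the stud.

```bash
python3 -c "
from snap import *
for n in ('w9','w11'):
    im=cv2.imread(f'pics/{n}.png'); c=pickle.load(open(n+'.pkl','rb'))
    u=proj(c,[555.5,39,58]); x,v=map(int,u); m=(im.max(2)<62).astype(np.uint8)*255; k=np.zeros_like(m); k[v-22:v+22,x-25:x+25]=255; m&=k
    cs=max(cv2.findContours(m,0,1)[0],key=cv2.contourArea); print(n,u.round(1),cv2.boundingRect(cs),cv2.minEnclosingCircle(cs))
    d=cv2.distanceTransform(m,cv2.DIST_L2,5); p=np.unravel_index(d.argmax(),d.shape); print('head px',p[::-1],d.max(), ray(c,p[1],p[0],60).round(1))
    cv2.imwrite(f'pics/st_{n}.png',cv2.resize(im[v-30:v+30,x-40:x+30],None,fx=8,fy=8,interpolation=cv2.INTER_CUBIC))
"
```

```text
w9 [437.9 192.5] (425, 185, 19, 19) ((433.6666564941406, 192.77777099609375), 10.244050025939941)
head px (np.int64(435), np.int64(193)) 8.4 [555.5  35.3  60. ]
w11 [507.  160.2] (481, 148, 37, 32) ((499.05474853515625, 163.70787048339844), 20.0450496673584)
head px (np.int64(501), np.int64(161)) 12.984499 [555.8  33.8  60. ]
```

View pics/st_w11.png

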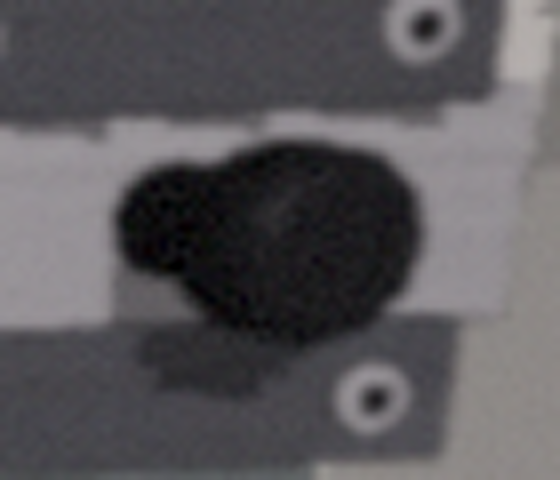

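The stud's head is at about (555.7, 37). I'll go behind it, on the left side.

Call:
servo_tool:
  plan:
    - [0,1,3.8,0,0]
    - [0,2,8,0,0]
    - [0,3,12,0,0]
    - [0,4,15.5,0,0]
    - [0,4.2,16,1.5,0]
    - [0,4.2,16,4.5,0]
    - [0,4.2,16,5.9,0]
    - [0,4.2,16,5.9,0]

```text
time_s: 15.95
position: [555.1, 71.3, 47.6]
ee_rot: [-0.003, 0.0, 1.0, -0.001]
wrist_force: [0.1, -0.4, 0.6]
gripper_width: 0.1
```

```bash
python3 -c "
from snap import *
im,c=snap('w12'); cv2.imwrite('pics/w12z.png',cv2.resize(im,None,fx=1.25,fy=1.25))"
```

```text
15.95 [555.1  71.3  47.6] [ 0.1 -0.4  0.6]
```

View pics/w12z.png

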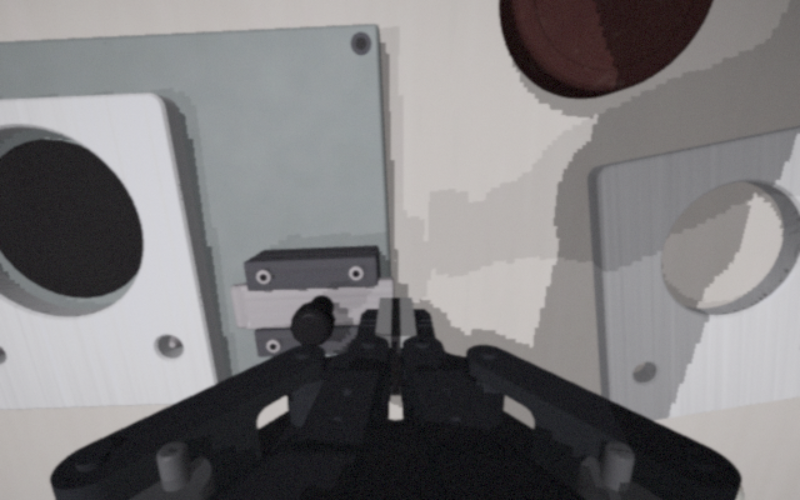

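The stud's head at (312,325) lies clear to the right of the tips at (397,310). Now I'll push it in.

Call:
servo_tool:
  plan:
    - [0,0,-0.5,0,0]
    - [0,0,-1,0,0]
    - [0,0,-1.3,0,0]
    - [0,-0.1,-1.7,0,0]
    - [0,-0.1,-2.1,0,0]
    - [0,-0.1,-2.5,0,0]
    - [0,-0.1,-2.9,0,0]
    - [0,-0.1,-2.9,0,0]

```text
time_s: 16.8
position: [559.3, 43.3, 50.8]
ee_rot: [0.001, -0.0, 1.0, -0.0]
wrist_force: [-0.5, 2.8, 3.0]
gripper_width: -0.0
```

Call:
servo_tool:
  plan:
    - [0,0,-0.2,0,0]
    - [0,0,-0.4,0,0]
    - [0,0,-0.6,0,0]
    - [0,0,-0.8,0,0]
    - [0,0,-1,0,0]
    - [0,-0.1,-1.1,0,0]
    - [0,-0.1,-1.1,0,0]
    - [0,-0.1,-1.1,0,0]

```text
time_s: 17.6
position: [559.7, 32.6, 50.3]
ee_rot: [-0.0, -0.001, 1.0, -0.0]
wrist_force: [-0.0, 3.0, 4.2]
gripper_width: 0.2
```

Call:
servo_tool:
  plan:
    - [0,0,-0.1,0,0]
    - [0,0,-0.2,0,0]
    - [0,0,-0.3,0,0]
    - [0,0,-0.4,0,0]
    - [0,0,-0.4,0,0]
    - [0,0,-0.4,0,0]
    - [0,0,-0.4,0,0]
    - [0,0,-0.4,0,0]

```text
time_s: 18.4
position: [559.7, 31.7, 50.4]
ee_rot: [-0.0, -0.001, 1.0, 0.002]
wrist_force: [-0.4, 7.5, 4.7]
gripper_width: -0.4
```

```bash
python3 -c "
from snap import *
im,c=snap('w13'); cv2.imwrite('pics/w13z.png',cv2.resize(im,None,fx=1.25,fy=1.25))"
```

```text
18.4 [559.7  31.7  50.4] [-0.4  7.5  4.7]
```

View pics/w13z.png

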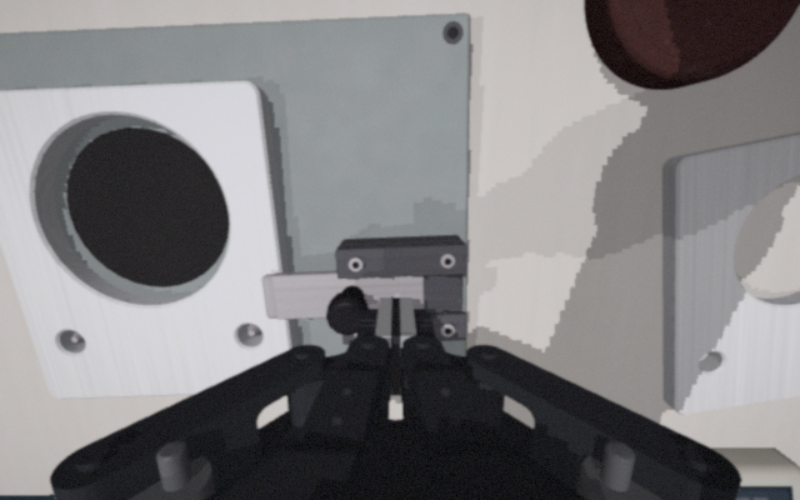

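The tongue's nose at (265,297) covers the plate's edge and the force is rising. I'll press a bit more to confirm the end stop.

Call:
servo_tool:
  plan:
    - [0,0,-0.1,0,0]
    - [0,0,-0.2,0,0]
    - [0,0,-0.3,0,0]
    - [0,0,-0.4,0,0]
    - [0,0,-0.5,0,0]
    - [0,0,-0.5,0,0]
    - [0,0,-0.5,0,0]
    - [0,0,-0.5,0,0]

```text
time_s: 19.25
position: [559.7, 31.3, 50.5]
ee_rot: [-0.0, -0.003, 1.0, 0.004]
wrist_force: [-0.5, 15.7, 4.8]
gripper_width: 0.0
```

It's at the stop: 16 N and no further travel. I'll back off, rise and check.

Call:
servo_tool:
  plan:
    - [0,0,0.5,0,0]
    - [0,0,1.2,0,0]
    - [0,0,2.5,0,0]
    - [0,0,2.5,-4,0]
    - [0,0,0,-8,0]
    - [0,0,-4,-12,0]
    - [0,0,-7,-14,0]
    - [0,0,-7,-14,0]

```text
time_s: 20.05
position: [561.4, -53.7, 194.3]
ee_rot: [0.003, 0.004, 1.0, -0.002]
wrist_force: [0.4, 0.4, -0.6]
gripper_width: 0.1
```

Call:
servo_tool:
  plan:
    - [0,-0.5,-2,-0.5,0]
    - [0,-0.5,-4,-1,0]
    - [0,-0.5,-4,-1,0]
    - [0,-0.5,-4,-1,0]
    - [0,-0.5,-4,-1,0]
    - [0,-0.5,-4,-1,0]
    - [0,-0.5,-4,-1,0]
    - [0,-0.5,-4,-1,0]

```text
time_s: 20.85
position: [564.9, -85.5, 200.2]
ee_rot: [-0.0, -0.001, 1.0, 0.0]
wrist_force: [0.3, -0.3, 0.7]
gripper_width: -0.0
```

```bash
python3 -c "
from holes import *
holes('w14'); im=cv2.imread('pics/w14.png'); cv2.imwrite('pics/w14z.png',cv2.resize(im[60:290,200:490],None,fx=2.6,fy=2.6))
im,c=snap('s14','scene'); cv2.imwrite('pics/s14z.png',cv2.resize(im[100:280,200:480],None,fx=2.8,fy=2.8))"
```

```text
20.85 [564.9 -85.5 200.2] [ 0.3 -0.3  0.7]
plate near edge: x at y=0 -74.4 yaw -0.002
side 1 y at near edge 63.0 slope 0.011 n 15
side -1 y at near edge -65.3 slope 0.0 n 15
bed near edge x -100.4 (-100) yaw -0.0016 right edge y -75.0 (-75)
hole [ 41.6 -46. ] [10.6 12. ]
hole [41.9 44.2] [10.3 11.7]
hole [-22.1  -0.8] [82.4 83.7]
20.9 [564.9 -85.7 200.3] [ 0.5  0.4 -0.1]
```

View pics/w14z.png

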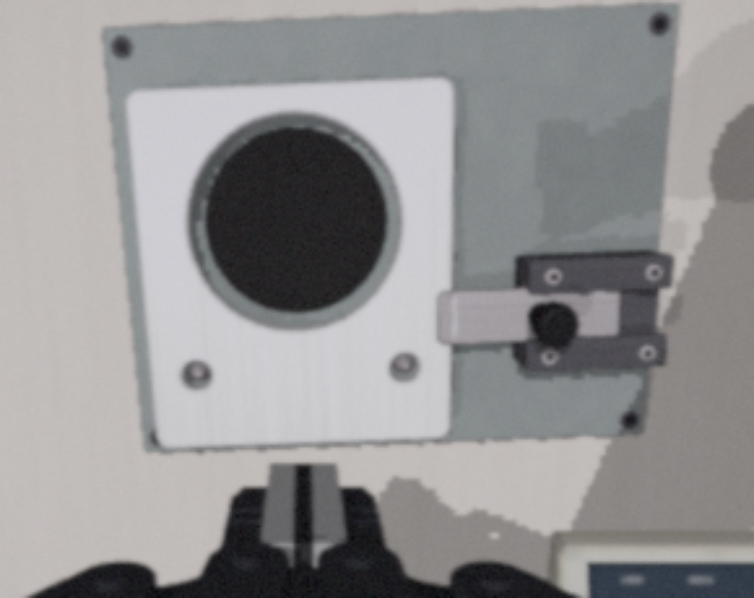

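View pics/s14z.png

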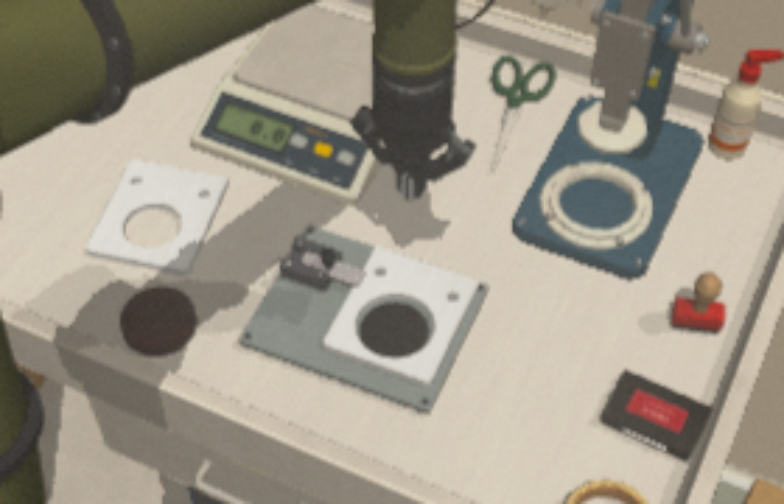

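```bash
python3 -c "
from snap import *
for n,g in (('w9',(435,193)),('w14',(412,184))):
    im=cv2.imread(f'pics/{n}.png'); c=pickle.load(open(n+'.pkl','rb')); m=(im.max(2)<62).astype(np.uint8); k=np.zeros_like(m); k[g[1]-14:g[1]+14,g[0]-14:g[0]+14]=1
    d=cv2.distanceTransform(m*k,cv2.DIST_L2,5); p=np.unravel_index(d.argmax(),d.shape); print(n,ray(c,p[1],p[0],60).round(1))
    pts={'w9':(200+496/2.6,60+338/2.6),'w14':(200+439/2.6,60+316/2.6)}[n]; print('nose',ray(c,*pts,36).round(1))
"
```

```text
w9 [555.5  35.3  60. ]
nose [557.7  -3.3  36. ]
w14 [556.4  10.2  60. ]
nose [557.4 -29.5  36. ]
```

Nose travel reads about 26 mm, with an error of about ±1.5 mm, so I'll take a closer look.

Call:
servo_tool:
  plan:
    - [0,-1.5,2,3,0]
    - [0,-3,4,6.5,0]
    - [0,-4,6,9.5,0]
    - [0,-4,6,10,0]
    - [0,-4,6,10,0]
    - [0,-4,6,10,0]
    - [0,-4,6,10,0]
    - [0,-4,6,10,0]

```text
time_s: 21.75
position: [605.6, -27.1, 101.9]
ee_rot: [0.001, 0.0, 1.0, 0.0]
wrist_force: [0.7, -0.0, 1.6]
gripper_width: -0.1
```

```bash
python3 -c "
from snap import *
im,c=snap('w15'); o,y=pickle.load(open('jig.pkl','rb')); Rz=np.array([[np.cos(y),-np.sin(y)],[np.sin(y),np.cos(y)]])
l,a,s=230,80,3.2; z=cv2.resize(im[a:a+170,l:l+240],None,fx=s,fy=s,interpolation=cv2.INTER_CUBIC)
W=lambda x,yy,h:np.r_[o+Rz@[x,yy],h]
for p,col in (((20,57,36),(0,0,255)),((20,57,30),(0,160,255)),((-3,93,42),(0,255,0)),((43,93,42),(0,255,0)),((-3,151,42),(0,255,0)),((20,99,61),(255,0,0)),((0,65,28),(255,0,255)),((40,65,28),(255,0,255))):
    u=(proj(c,W(*p))-[l,a]+.5)*s; cv2.drawMarker(z,tuple(int(t) for t in u),col,0,14,1)
cv2.imwrite('pics/w15z.png',z)"
```

```text
21.75 [605.6 -27.1 101.9] [ 0.7 -0.   1.6]
```

View pics/w15z.png

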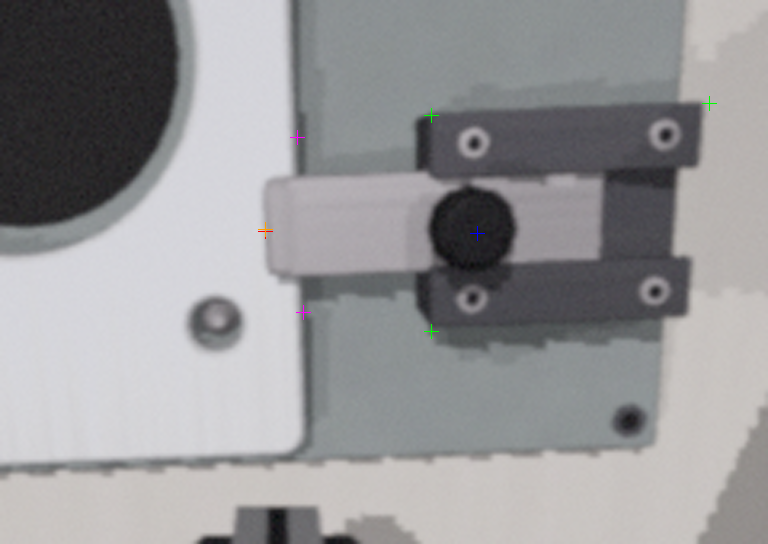

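The nose at (265,230) and the stud at (472,229) match the projected fully-in positions to about 1 mm, and the tongue overlaps the plate's edge by about 8 mm. The left pin is inside its hole at (216,320). Nothing else has moved, so I'm handing in.

```bash
python3 -c "
from plant import arm
print(arm.get_state()['wrist_force'].round(1), arm.finish_job())"
```

```text
the job is handed in; nothing more can be done
[ 0.3 -0.5 -0.2] None
```

The change plate is seated on both pins and the latch is pushed all the way in. I handed the job in at about 22 s of the 72 s allowed; `finish_job` gives no verdict.

**How it went:**
- I first pushed the plate's right edge near its far end. That moved it about 10 mm to the left instead of the planned 5 mm, because the fingers are thicker above the tips than I assumed.
- I corrected this with a diagonal push through the bore, and the plate dropped over the pins.
- A last 2 mm nudge forward, at about 6–7 N, centred the holes on the pins.
- I then pushed the latch by its stud. It met its stop, where the force rose to about 16 N with almost no further travel.

**Last checks:**
- **Plate:** both pins show inside the holes. The near edge reads x = -74.4 mm against -75 mm nominal, and the yaw is about 0.002 rad.
- **Fully down:** I judged this from apparent sizes and from the plate sliding freely within the hole clearance, as there is no direct height reading.
- **Latch:** in the close view the nose and stud match their fully-in positions to about 1 mm, and the tongue covers the plate's edge by about 8 mm. An earlier, coarser view gave only 25–26 mm of travel against the nominal 28 mm; I trusted the close view and the stop force.
- **Surroundings:** the robot was touching nothing at the end. In the last scene view the other items looked where they had been.

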